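# Turn over the status flag of the gauged lot

### The arm

A 7-joint arm with a two-finger parallel gripper is mounted at the origin on a cart in front of the work surface, level with it; the furniture and walls round the work are solid. World frame = base frame: x ahead of the robot, y to its left, z up, the work surface at z = 0. Lengths are in m, angles in rad, forces in N, time in s.
With the tool pointing down it reaches from about 0.4 to 0.85 m from the base axis. Payload 10.4 kg.
Tool frame: the origin (TCP) lies at the very end of the fingers, on their centre line; the grasp point (between the pads) lies 19 mm behind it; z points along the fingers, x is the direction in which the jaws open and shut, and the axes are right-handed (so a half turn about z gives the same grasp; the last joint's range is limited). The gripper opens to 87 mm and grips with 3 to 60 N. Pads are 19 mm wide; open, the fingers measure 117 mm over their backs; the gripper's body (75 mm by 190 mm) begins 51 mm behind the grasp point.
Start: joints at [-1.222, 0.332, -0.065, 1.46, 0.022, 1.35, -0.088], TCP at [0.227, 0.582, 0.184] pointing down, gripper open.
Joint ranges: [-2.6, 2.6], [-0.5, 2.12], [-1.47, 1.34], [0.16, 2.42], [-1.27, 4.41], [0.06, 2.06], [-2.6, 2.6]. Speed limits (rad/s): [2.22, 2.22, 2.79, 2.79, 3.14, 3.14, 3.14].

### API

Orientations are given as a unit quaternion [x, y, z, w].
In Python, from bench import r gives the robot as it stands. The module is installed in compiled form; this text tells all that it offers.
- The arm moves only by the tool carry_out, never from a script. Its argument "commands" is a list that holds one entry, the list of rows, each a list of 7 numbers: the closure in counts, from 0 (fully open) to 255 (shut), then the shift along the tool's x, y, z in units of 25 mm (1.0 is 25 mm), then the turn, a rotation vector about the tool's x, y, z in units of 5 degrees (1.0 is 5 degrees). A call has 1 to 12 rows; each row is the pose to reach, as a shift and turn from the pose measured when the call began, along the tool's axes at that moment; what a row does not reach only later rows make up. A row lasts 1/8 s, in which the tool goes at most 62.5 mm and 10.7 degrees, less where a joint would pass 70% of its speed; a pose out of reach is approached as far as the arm can. A call with a gripper value outside its range is refused whole. The fingers move at their own pace and stop on an object; "grip_force" is the grip in N (left out, the last holds). Time passes only in rows, so rows that repeat a pose let the fingers close. It gives the time, the measured TCP pose, the force and the opening at its end, in the units of the state.
- r.read_state(): the state, without advancing time (a new reading comes with each control period).
- r.camera(name): name is "scene" or "top" or "wrist"; returns the picture (480x640x3 uint8, blue, green, red); there is no depth.
- r.camera_info(name): a dict with "fx", "fy", "cx", "cy" (pixels), "origin" and "rotation" of the camera in the world. Camera axes: x right, y down, z forward; pixel columns grow to the right and rows downward; lengths in m; the calibration is good to about 2 mm. A picture is of the moment at which its call begins: read the wrist's pose just before it. camera_info takes no time and is no camera call; for the wrist camera it gives the pose at the moment of the call.
- r.close_job(): hands the job in, once; it reports no verdict.
The state is a dict: "time": time; "joint_positions": joint angles; "joint_vel": joint speeds; "joint_torque": joint torques, N m; "ee_pos": TCP position; "eef_rot": TCP orientation; "ft_force": force on the tool from outside, world axes, zero at the start; "torque": the same for the moment, N m; "width": finger opening in m.
Only numpy, scipy, OpenCV 4.12 (cv2) and the standard library are available. Lean on these libraries where they do the work, as an engineer would, in place of code of your own. Each camera call takes 0.05 s, during which the arm holds its last target.

### The job

Two flag stands on the table each hold a sample clip, and the clip that shares its tray with the flat steel gauge block has passed inspection. Press and push that stand's hinged status flag right over its pivot, half a turn, until it lies flat on the other side and shows its other face. Leave the other stand's flag as it is, pick nothing up, and leave the loose things where they are.

Things in the scene. Friction and masses are not known exactly. Their poses are not given: they have to be found in the camera images.
- stand_a: Status-flag stand, grey base plate 165 x 150 x 6 mm with a sample tray in front (its -x part, rim to 13 mm high) and two aluminium uprights that carry the flag's pivot pin. Fixed to the table. Origin: on the table straight under the middle of the pivot; x along the pivot pin, away from the tray; y to the side where the flag lies at first; z up. It stands within 0.35 rad of square to the table, tray toward the robot.
- pivot_a (a point): Middle of the first stand's pivot pin, 70 mm above the table; axes as the stand's. The uprights stand 28 to 34 mm either side of it along x, up to 11 mm above it; four thin rest posts (tops 2 mm below the pin) at x = +-19, y = +-56 mm.
- flag_a (a joint): Angle of the first stand's flag about its pivot pin, rad. 0: flat on the stand's +y side, raised bar uppermost; 1.57: upright; 3.14: flat on the -y side, turned over, raised ring uppermost; it stops at both ends. The hinge is stiff by friction (0.05 N m, 1 to 2 N at a fingertip) and stays wherever it is left, so it must be pressed right down at the end. Starts between 0 and 0.2.
- edge_a (a point): Middle of the free edge of the first flag's plate, 64 mm from the pin. The plate is dark steel, 50 mm wide (along the pin), 4 mm thick, with a raised bar on one face and a ring on the other. Half raised, it can be pushed on over from its +y side.
- tab_a (a point): End of the first flag's thumb tab, 24 mm wide, 4 mm thick, 49 mm from the pin, on the far side of the pin and at 135 degrees to the plate. With the flag at 0 the tab slants up at 45 degrees on the -y side, its end 35 mm above and 35 mm beside the pin; pressed down to about 10 mm below the pin's height, it raises the plate 60 to 70 degrees.
- stand_b: Status-flag stand, grey base plate 165 x 150 x 6 mm with a sample tray in front (its -x part, rim to 13 mm high) and two aluminium uprights that carry the flag's pivot pin. Fixed to the table. Origin: on the table straight under the middle of the pivot; x along the pivot pin, away from the tray; y to the side where the flag lies at first; z up. It stands within 0.35 rad of square to the table, tray toward the robot.
- pivot_b (a point): Middle of the second stand's pivot pin, 70 mm above the table; axes as the stand's. The uprights stand 28 to 34 mm either side of it along x, up to 11 mm above it; four thin rest posts (tops 2 mm below the pin) at x = +-19, y = +-56 mm.
- flag_b (a joint): Angle of the second stand's flag about its pivot pin, rad. 0: flat on the stand's +y side, raised bar uppermost; 1.57: upright; 3.14: flat on the -y side, turned over, raised ring uppermost; it stops at both ends. The hinge is stiff by friction (0.05 N m, 1 to 2 N at a fingertip) and stays wherever it is left, so it must be pressed right down at the end. Starts between 0 and 0.2.
- edge_b (a point): Middle of the free edge of the second flag's plate, 64 mm from the pin. The plate is dark steel, 50 mm wide (along the pin), 4 mm thick, with a raised bar on one face and a ring on the other. Half raised, it can be pushed on over from its +y side.
- tab_b (a point): End of the second flag's thumb tab, 24 mm wide, 4 mm thick, 49 mm from the pin, on the far side of the pin and at 135 degrees to the plate. With the flag at 0 the tab slants up at 45 degrees on the -y side, its end 35 mm above and 35 mm beside the pin; pressed down to about 10 mm below the pin's height, it raises the plate 60 to 70 degrees.
- sample_a: Black moulded clip 46 x 67 x 28 mm, lying in the tray of the stand with the gauge block. Origin: centre of its underside.
- gauge_block: Flat steel go/no-go gauge 22 x 56 x 12 mm with two slots, lying in the tray of one stand; that stand's flag is the one to turn. Origin: centre of its underside.
- sample_b: Black moulded clip 46 x 67 x 28 mm, lying in the tray of the other stand. Origin: centre of its underside.
- bolt: Small steel bolt 13 x 15 x 36 mm, standing in the other stand's tray. Origin: centre of its underside.
- ear_defenders: Black ear defenders 151 x 151 x 80 mm at the left. Bystander.
- water_bottle: Clear water bottle 65 mm wide, 204 mm tall, at the left. Bystander.
- spare_punch: Dark steel punch 16 mm wide, 53 mm tall, upright behind the stands. Bystander.
- hex_key: Hex key 33 x 98 x 7 mm lying behind the stands. Bystander.
- clip_3: Black moulded clip 46 x 67 x 28 mm at the far left. Bystander.

How it is judged:
At the end, for the whole second after the job is handed in: The flag of the stand whose tray holds the gauge block lies turned over, within 0.14 rad (8 degrees) of flat on its other side, at rest; the other flag is still on its first side (under 0.35 rad); every loose thing is within 25 mm of where it began (value of joint flag_a above 3 rad and velocity of joint flag_a between -0.1 and 0.1 rad/s and value of joint flag_b below 0.35 rad and not (distance of sample_a from where it was at the start of the episode above 0.025 m) and not (distance of gauge_block from where it was at the start of the episode above 0.025 m) and not (distance of sample_b from where it was at the start of the episode above 0.025 m) and not (distance of bolt from where it was at the start of the episode above 0.025 m) and not (distance of ear_defenders from where it was at the start of the episode above 0.025 m) and not (distance of water_bottle from where it was at the start of the episode above 0.025 m) and not (distance of spare_punch from where it was at the start of the episode above 0.025 m) and not (distance of hex_key from where it was at the start of the episode above 0.025 m) and not (distance of clip_3 from where it was at the start of the episode above 0.025 m)); the robot touches nothing.
It fails at once if the other stand's flag is raised (over 0.35 rad) (value of joint flag_b above 0.35 rad).
It fails at once if a loose thing is picked up, carried or knocked more than 25 mm from its place (distance of any of sample_a, gauge_block, sample_b, bolt, ear_defenders, water_bottle, spare_punch, hex_key, clip_3 from where it was at the start of the episode above 0.025 m).
It also fails if it takes over 48 s, if anything falls off the work surface, if the arm or the gripper's body presses on something with over 40 N, if the wrist force passes 120 N, or if a joint passes its speed limit or range.

## Working session

There is one attempt and no reset: what is moved stays moved. The work goes in short steps, Python scripts to look and compute and a tool call to move; the robot and the scene stay as the last step left them, time stands still between calls to the robot, and variables do not carry over. Pictures are saved under pics/ and viewed, and the job is handed in when it is done.

Besides the shell and the picture viewer there is one more tool, called after "Emit:" as a command line: name --argument value ..., lists and objects as JSON in quotes. carry_out: Moves the arm, as the interface text tells. Its arguments: {"type":"object","properties":{"commands":{"type":"array"},"grip_force":{"type":"number"}},"required":["commands"]}

```bash
mkdir -p pics
python3 - <<'E'
from bench import r
import cv2,json
s=r.read_state(); print({k:(s[k]) for k in ('time','ee_pos','eef_rot','width','ft_force')})
for n in ('scene','top','wrist'):
    print(n,r.camera_info(n)); cv2.imwrite(f'pics/{n}0.png',r.camera(n))
E
```

```text
{'time': 0.0, 'ee_pos': array([0.22694293, 0.5818858 , 0.18337322]), 'eef_rot': array([ 8.25626754e-01,  5.64216268e-01, -5.42731569e-04,  4.14854637e-04]), 'width': 0.08676921335632153, 'ft_force': array([0.2062951 , 0.74677387, 0.16422385])}
scene {'fx': 515.2648658078842, 'fy': 515.2648658078842, 'cx': 313.5228696591714, 'cy': 236.91203740859646, 'origin': array([-0.24596473,  0.8463373 ,  0.90103387]), 'rotation': array([-0.37616611,  0.81708726, -0.40030178,  0.17500271])}
top {'fx': 434.4159467317206, 'fy': 434.4159467317206, 'cx': 318.51357162500915, 'cy': 240.7478961893654, 'origin': array([0.31664976, 0.14983554, 1.15975201]), 'rotation': array([-0.70367863,  0.70469879, -0.05841944,  0.06944907])}
wrist {'fx': 336.89946454837525, 'fy': 336.89946454837525, 'cx': 321.3827675803341, 'cy': 239.11367109946508, 'origin': array([0.16017456, 0.60911077, 0.38421529]), 'rotation': array([0.81846665, 0.55962698, 0.07311136, 0.10763235])}
```

View pics/scene0.png

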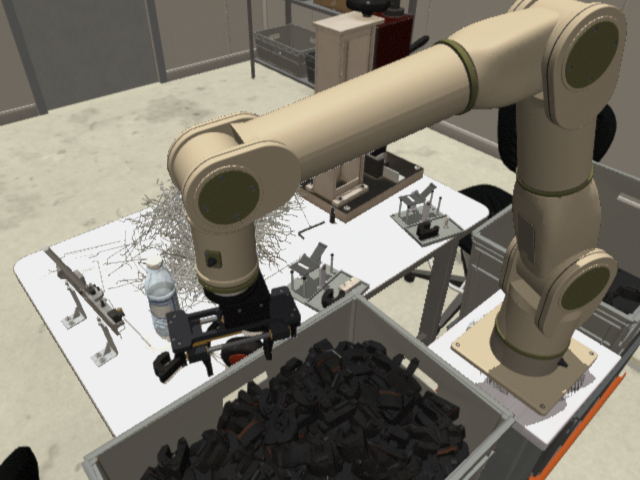

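View pics/top0.png

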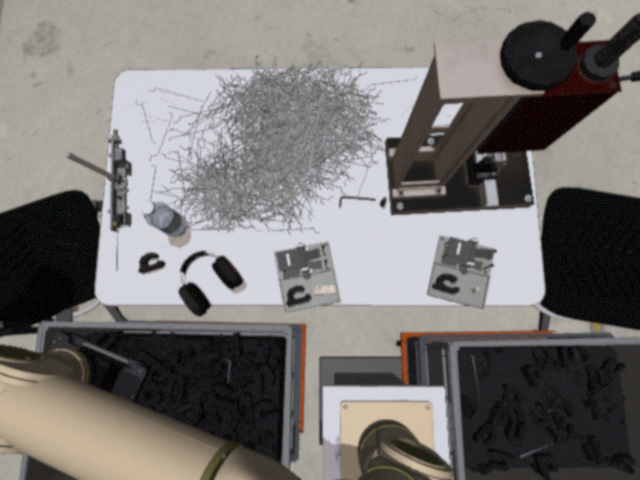

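Run:
```python
import cv2,numpy as np
t=cv2.imread('pics/top0.png');s=cv2.imread('pics/scene0.png')
a=cv2.resize(t[225:315,265:350],(400,424),interpolation=cv2.INTER_CUBIC)
b=cv2.resize(t[225:315,415:500],(400,424),interpolation=cv2.INTER_CUBIC)
cv2.imwrite('pics/z1.png',np.hstack([a,b]))
a=cv2.resize(s[230:320,275:380],(400,343),interpolation=cv2.INTER_CUBIC)
b=cv2.resize(s[170:260,375:480],(400,343),interpolation=cv2.INTER_CUBIC)
cv2.imwrite('pics/z2.png',np.hstack([a,b]))
```

```text
(no output)
```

View pics/z1.png

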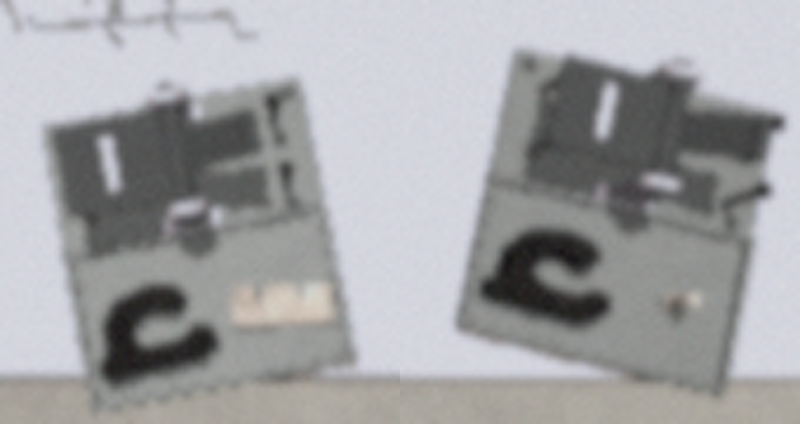

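View pics/z2.png

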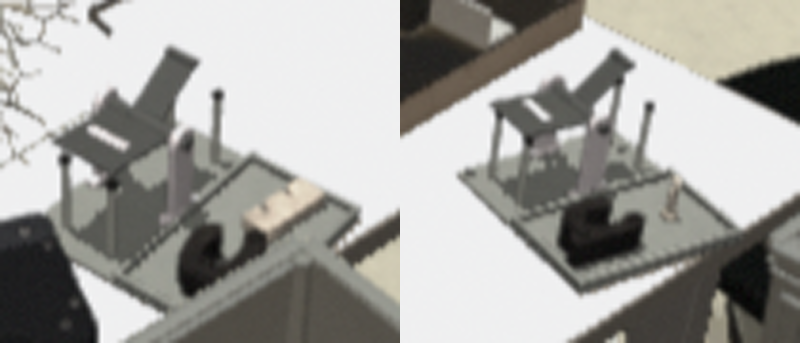

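```bash
cat > h.py <<'E'
import numpy as np
from scipy.spatial.transform import Rotation as R
from bench import r
def ray(n,u,v,info=None):
    c=info or r.camera_info(n); q=R.from_quat(c['rotation'])
    d=q.apply([(u-c['cx'])/c['fx'],(v-c['cy'])/c['fy'],1.]); return np.array(c['origin']),d
def onz(n,u,v,z,info=None):
    o,d=ray(n,u,v,info); return o+d*(z-o[2])/d[2]
def proj(n,p,info=None):
    c=info or r.camera_info(n); q=R.from_quat(c['rotation']).inv().apply(np.array(p)-c['origin'])
    return q[0]/q[2]*c['fx']+c['cx'],q[1]/q[2]*c['fy']+c['cy']
E
python3 - <<'E'
from h import *
Z=lambda u,v:(265+(u+.5)/4.706-.5,225+(v+.5)/4.711-.5)
np.set_printoptions(precision=4,suppress=True)
for nm,u,v,z in [('RL',45,125,.006),('RR',298,80,.006),('FR',355,362,.006),('FL',97,410,.006),('upN',190,215,.08),('upF',168,93,.08),('barT',103,135,.076),('barB',114,192,.076),('tabE1',255,113,.105),('tabE2',262,150,.105),('postR',270,98,.068),('postR2',287,168,.068)]:
    print(nm,onz('top',*Z(u,v),z))
S=lambda u,v:(275+(u+.5)*105/400-.5,230+(v+.5)*90/343-.5)
for nm,u,v,z in [('upN',181,133,.08),('upF',105,92,.08),('postR',217,95,.068),('postL1',64,160,.068),('postL2',113,185,.068),('RR?',255,157,.013),('FR',358,210,.013)]:
    print(nm,onz('scene',*S(u,v),z))
E
```

```text
RL [0.4998 0.2873 0.006 ]
RR [0.5255 0.1425 0.006 ]
FR [0.3654 0.1113 0.006 ]
FL [0.339  0.2553 0.006 ]
upN [0.4396 0.2005 0.08  ]
upF [0.5053 0.2127 0.08  ]
barT [0.4832 0.2477 0.076 ]
barB [0.4524 0.2414 0.076 ]
tabE1 [0.4902 0.1657 0.105 ]
tabE2 [0.4706 0.162  0.105 ]
postR [0.5045 0.1581 0.068 ]
postR2 [0.4662 0.149  0.068 ]
upN [0.439  0.2072 0.08  ]
upF [0.5008 0.2182 0.08  ]
postR [0.462  0.1545 0.068 ]
postL1 [0.4773 0.2717 0.068 ]
postL2 [0.4397 0.263  0.068 ]
RR? [0.4444 0.133  0.013 ]
FR [0.3632 0.1169 0.013 ]
```

```bash
cat >> h.py <<'E'
np.set_printoptions(precision=3,suppress=True)
P=np.array([.4715,.2095,0]);yaw=.185
RS=R.from_euler('z',yaw)
def S(x,y,z): return P+RS.apply([x,y,z])
QT=R.from_matrix(np.array([RS.apply([0,1,0]),RS.apply([1,0,0]),[0,0,-1]]).T)
def units(p):
    s=r.read_state(); q=R.from_quat(s['eef_rot'])
    print('sh',q.inv().apply(np.array(p)-s['ee_pos'])/.025,'turn',(q.inv()*QT).as_rotvec()/np.radians(5))
def st():
    s=r.read_state(); print(s['time'],'stand',RS.inv().apply(s['ee_pos']-P),'F',s['ft_force'],'w',s['width'])
E
python3 - <<'E'
from h import *
st(); units([.29,.35,.25]); units(S(0,-.042,.2))
print(onz('top',165,218,.1),onz('top',212,282,.05))
E
```

```text
0.15 stand [-0.172  0.411  0.184] F [-0.037 -0.368  0.46 ] w 0.08694387041664961
sh [-7.732  5.721 -2.649] turn [-0.003  0.012 -6.38 ]
sh [-11.755  15.415  -0.644] turn [-0.003  0.012 -6.38 ]
[0.57  0.553 0.1  ] [0.413 0.44  0.05 ]
```

Emit:
carry_out --commands '[[[255,0,0,-2.6,0,0,0],[255,-2,1.4,-2.6,0,0,-1.5],[255,-4,2.9,-2.6,0,0,-3],[255,-6,4.3,-2.6,0,0,-4.5],[255,-7.7,5.7,-2.6,0,0,-6],[255,-8.6,7.7,-2.6,0,0,-6.4],[255,-9.5,9.7,-2,0,0,-6.4],[255,-10.3,11.7,-1.5,0,0,-6.4],[255,-11.1,13.7,-1,0,0,-6.4],[255,-11.75,15.4,-0.65,0,0,-6.4],[255,-11.75,15.4,-0.65,0,0,-6.4],[255,-11.75,15.4,-0.65,0,0,-6.4]]]' --grip_force 20

```text
time: 1.65
ee_pos: [0.4786, 0.1689, 0.2]
eef_rot: [0.638, 0.77, -0.001, -0.0]
ft_force: [-0.0, 0.4, -0.4]
width: 0.0004
```

Run:
```python
from h import *
import cv2
st(); units(S(0,-.042,.13)); i=r.camera_info('wrist'); cv2.imwrite('pics/w1.png',r.camera('wrist')); cv2.imwrite('pics/s1.png',r.camera('scene')); print(i)
for p in [(0,0,.07),(.031,0,.081),(-.031,0,.081),(0,.064,.07),(0,-.035,.105),(.019,-.056,.068),(-.019,-.056,.068)]: print(p,proj('wrist',S(*p),i))
```

```text
1.65 stand [-0.001 -0.041  0.2  ] F [-0.044  0.443 -0.376] w 0.0004016937186104535
sh [-0.029  0.025  2.798] turn [-0.013  0.009  0.023]
{'fx': 336.89946454837525, 'fy': 336.89946454837525, 'cx': 321.3827675803341, 'cy': 239.11367109946508, 'origin': array([0.408, 0.157, 0.401]), 'rotation': array([0.632, 0.764, 0.1  , 0.083])}
(0, 0, 0.07) (np.float64(360.78366404746754), np.float64(223.48559482055012))
(0.031, 0, 0.081) (np.float64(361.02138647909845), np.float64(256.286840639409))
(-0.031, 0, 0.081) (np.float64(363.1496382253039), np.float64(193.97258748052843))
(0, 0.064, 0.07) (np.float64(424.5428493835824), np.float64(223.63269527633975))
(0, -0.035, 0.105) (np.float64(326.4052759813699), np.float64(231.62340411851048))
(0.019, -0.056, 0.068) (np.float64(305.2694625855482), np.float64(241.09932986690515))
(-0.019, -0.056, 0.068) (np.float64(304.88762391494987), np.float64(204.24494250087625))
```

View pics/w1.png

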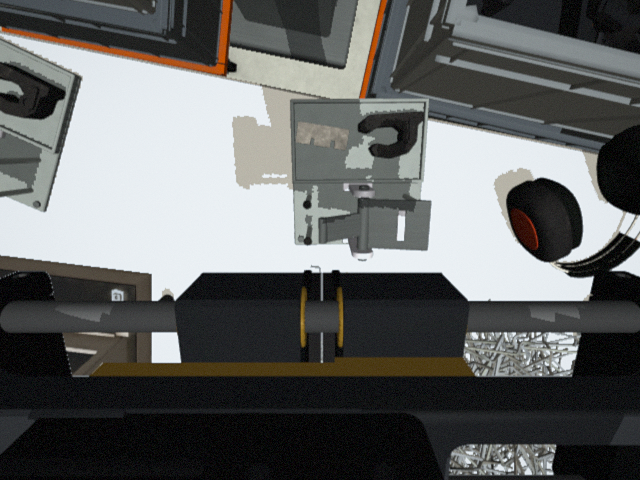

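View pics/s1.png

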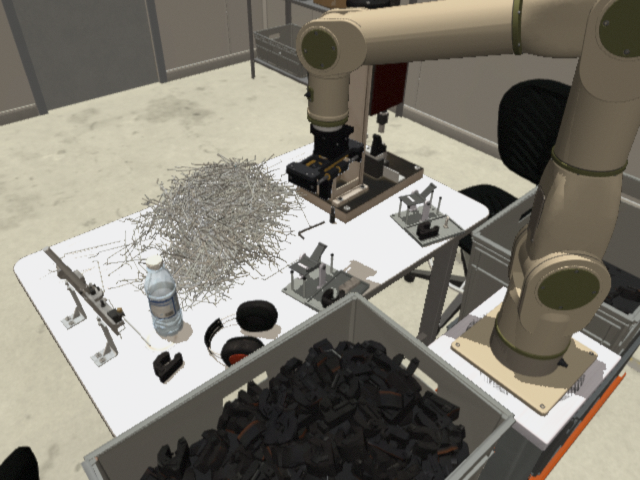

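Run:
```python
from h import *
p=r.read_state()['ee_pos'];print(proj('scene',p),proj('wrist',p),proj('scene',S(0,0,.07)))
```

```text
(np.float64(324.2611656067552), np.float64(210.7945638602593)) (np.float64(318.7016249519547), np.float64(266.21878314868945)) (np.float64(312.5545622937314), np.float64(261.3022064215946))
```

Emit:
carry_out --commands '[[[255,0,0,1.5,0,0,0],[255,0,0,2.8,0,0,0],[255,0,0,3.4,0,0,0],[255,0,0,3.9,0,0,0],[255,0,0,4.4,0,0,0],[255,0,0,4.9,0,0,0],[255,0,0,5.3,0,0,0],[255,0,0,5.6,0,0,0],[255,0,0,5.6,0,0,0]]]'

```text
time: 2.88
ee_pos: [0.4781, 0.1693, 0.0599]
eef_rot: [0.637, 0.77, -0.001, -0.0]
ft_force: [-0.1, -0.5, -0.5]
width: 0.0001
```

Run:
```python
from h import *
import cv2
st(); cv2.imwrite('pics/w2.png',r.camera('wrist')); i=r.camera('scene'); cv2.imwrite('pics/s2.png',cv2.resize(i[150:330,220:460],(800,600)))
```

```text
2.875 stand [-0.001 -0.041  0.06 ] F [-0.104 -0.454 -0.47 ] w 9.134382827093212e-05
```

View pics/s2.png

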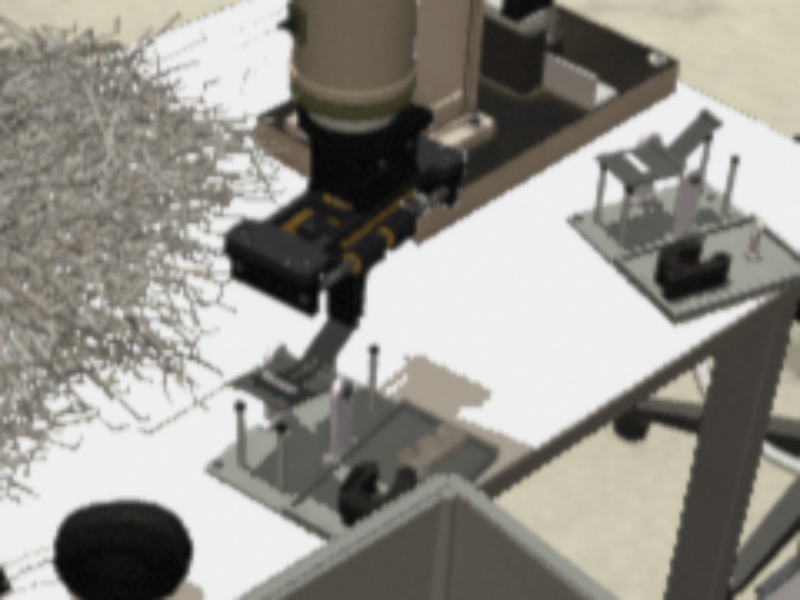

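View pics/w2.png

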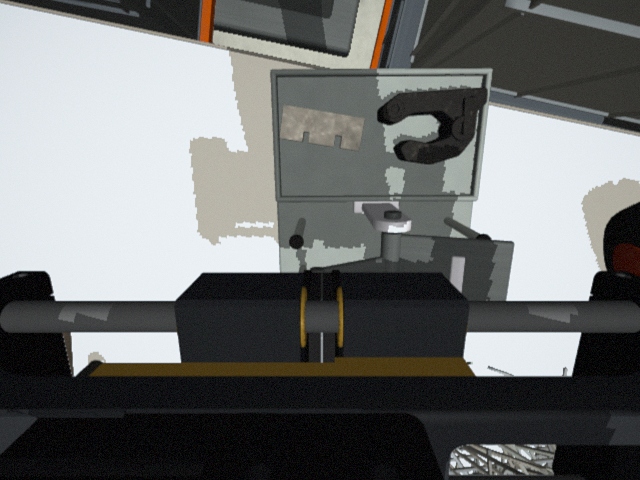

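Run:
```python
from h import *
import cv2
st(); p=r.read_state()['ee_pos'];print(proj('scene',p),proj('wrist',p),proj('scene',S(0,-.035,.105)))
cv2.imwrite('pics/w3.png',r.camera('wrist'));i=r.camera('scene'); cv2.imwrite('pics/s3.png',cv2.resize(i[190:310,250:410],(800,600),interpolation=cv2.INTER_CUBIC))
i=r.camera('top'); cv2.imwrite('pics/t3.png',cv2.resize(i[215:320,250:390],(800,600),interpolation=cv2.INTER_CUBIC))
st()
```

```text
2.975 stand [-0.001 -0.04   0.06 ] F [-0.326  0.229 -0.316] w -7.394364031429164e-05
(np.float64(322.6799943453194), np.float64(256.146539232137)) (np.float64(318.6675937611814), np.float64(266.18413613258895)) (np.float64(321.60792920369954), np.float64(243.33745423182404))
3.125 stand [-0.001 -0.04   0.061] F [-0.098 -0.206  0.529] w 0.00042777906703389817
```

View pics/s3.png

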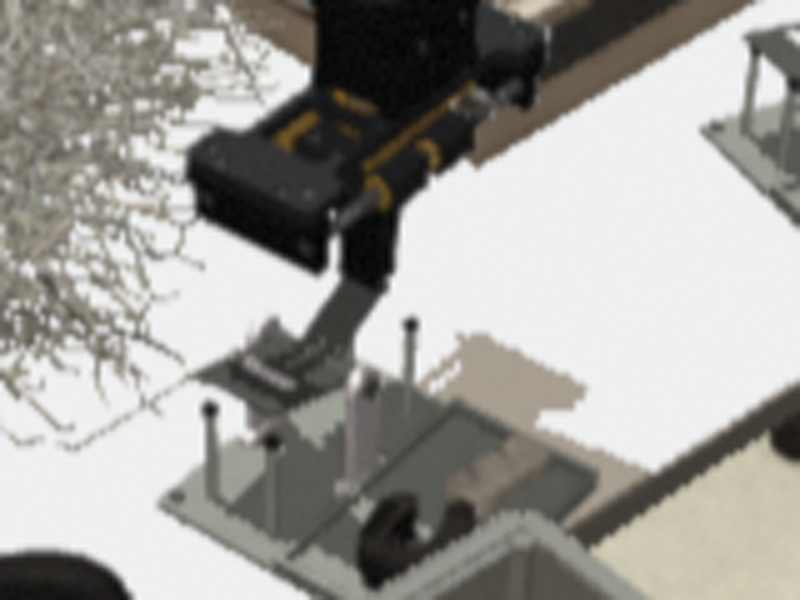

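View pics/t3.png

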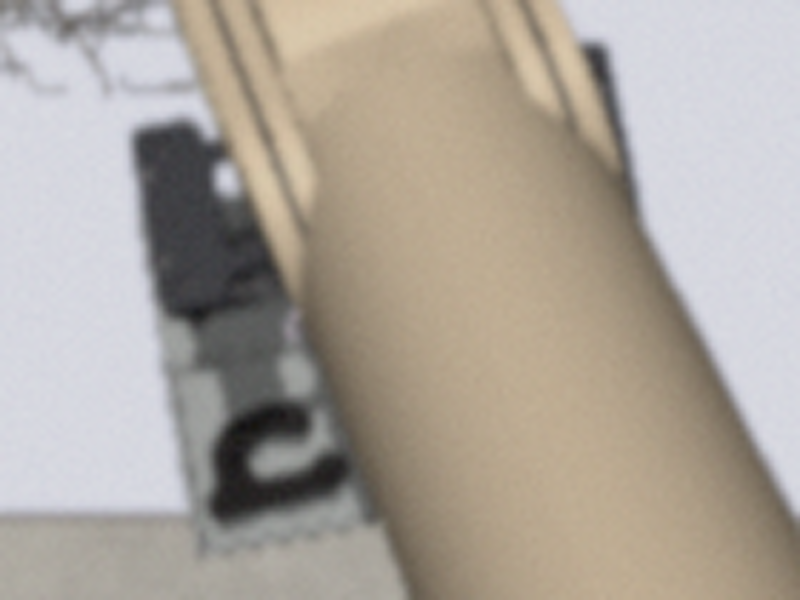

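Run:
```python
from h import *
st()
for th in (0,.2,.4,.6,.8,1.0,1.2):
    f=lambda rr,x,a: S(x,rr*np.cos(a),.07+rr*np.sin(a))
    print(th,'plate sc',[tuple(np.round((np.array(proj('scene',f(.064,x,th)))-[250,190])*5)) for x in(-.025,.025)],'tab sc',[tuple(np.round((np.array(proj('scene',f(.049,x,th+2.356)))-[250,190])*5)) for x in(-.012,.012)],'wr',np.round(proj('wrist',f(.064,-.025,th))))
```

```text
3.125 stand [-0.001 -0.04   0.061] F [-0.098 -0.206  0.529] w 0.00042777906703389817
0 plate sc [(np.float64(270.0), np.float64(447.0)), (np.float64(189.0), np.float64(402.0))] tab sc [(np.float64(377.0), np.float64(277.0)), (np.float64(338.0), np.float64(258.0))] wr [497. 233.]
0.2 plate sc [(np.float64(272.0), np.float64(426.0)), (np.float64(191.0), np.float64(381.0))] tab sc [(np.float64(384.0), np.float64(283.0)), (np.float64(346.0), np.float64(264.0))] wr [506. 238.]
0.4 plate sc [(np.float64(277.0), np.float64(402.0)), (np.float64(195.0), np.float64(358.0))] tab sc [(np.float64(389.0), np.float64(292.0)), (np.float64(351.0), np.float64(273.0))] wr [512. 244.]
0.6 plate sc [(np.float64(285.0), np.float64(378.0)), (np.float64(204.0), np.float64(333.0))] tab sc [(np.float64(392.0), np.float64(304.0)), (np.float64(354.0), np.float64(285.0))] wr [512. 251.]
0.8 plate sc [(np.float64(297.0), np.float64(353.0)), (np.float64(215.0), np.float64(309.0))] tab sc [(np.float64(392.0), np.float64(318.0)), (np.float64(354.0), np.float64(299.0))] wr [505. 257.]
1.0 plate sc [(np.float64(310.0), np.float64(329.0)), (np.float64(228.0), np.float64(286.0))] tab sc [(np.float64(390.0), np.float64(334.0)), (np.float64(353.0), np.float64(315.0))] wr [492. 262.]
1.2 plate sc [(np.float64(326.0), np.float64(307.0)), (np.float64(243.0), np.float64(265.0))] tab sc [(np.float64(386.0), np.float64(351.0)), (np.float64(349.0), np.float64(331.0))] wr [471. 267.]
```

View pics/w3.png

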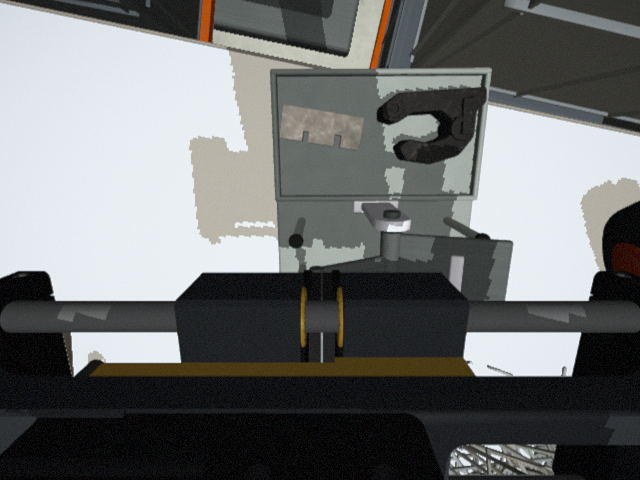

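Run:
```python
from h import *
a=onz('wrist',296,240,.068);b=onz('wrist',483,238,.068);print(a,b,b-a,S(-.019,-.056,.068),S(-.019,.056,.068))
c=onz('wrist',392,214,.079);print(c,S(-.031,0,.079)); print(RS.inv().apply(a-P),RS.inv().apply(b-P),RS.inv().apply(c-P))
# earlier view top/scene tab after
```

```text
[0.462 0.153 0.068] [0.44  0.262 0.068] [-0.022  0.109  0.   ] [0.463 0.151 0.068] [0.443 0.261 0.068]
[0.435 0.203 0.079] [0.441 0.204 0.079]
[-0.02  -0.054  0.068] [-0.021  0.057  0.068] [-0.038 -0.     0.079]
```

Emit:
carry_out --commands '[[[255,-0.1,0,0.3,0,0,0],[255,-0.1,0,0.6,0,0,0],[255,-0.1,0,0.6,0,0,0]]]'

```text
time: 3.5
ee_pos: [0.4783, 0.1671, 0.0447]
eef_rot: [0.637, 0.771, -0.001, -0.0]
ft_force: [-0.6, 0.0, 0.0]
width: 0.0005
```

```bash
cat > look.py <<'E'
from h import *
import cv2,sys
k=sys.argv[1]
st();i=r.camera('scene'); a=cv2.resize(i[190:310,250:410],(800,600),interpolation=cv2.INTER_CUBIC);cv2.imwrite(f'pics/s{k}.png',a)
cv2.imwrite(f'pics/w{k}.png',r.camera('wrist'))
E
python3 look.py 4
```

```text
3.5 stand [-0.001 -0.043  0.045] F [-0.576  0.04   0.001] w 0.0004761232657761533
```

View pics/s4.png

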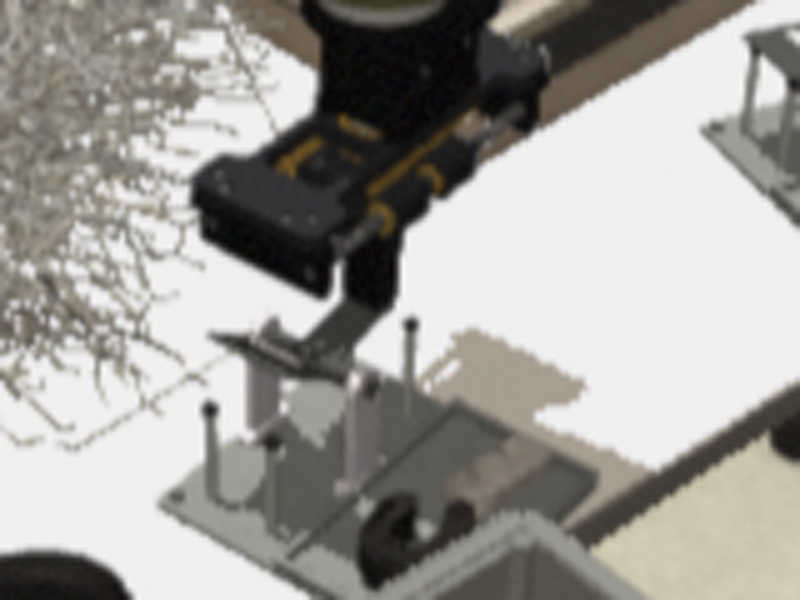

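View pics/w4.png

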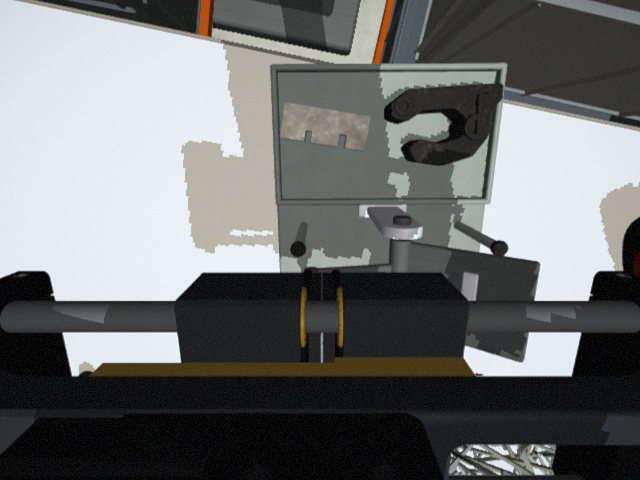

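Emit:
carry_out --commands '[[[255,0,0,-2,0,0,0],[255,0,0,-4,0,0,2],[255,0,0,-4,0,0,4],[255,0,0,-4,0,0,6],[255,0,0,-4,0,0,8],[255,0,0,-4,0,0,10],[255,0,0,-4,0,0,12],[255,0,0,-4,0,0,14],[255,0,0,-4,0,0,16],[255,0,0,-4,0,0,18],[255,0,0,-4,0,0,18],[255,0,0,-4,0,0,18]]]'

```text
time: 5.1
ee_pos: [0.4786, 0.1675, 0.1453]
eef_rot: [0.995, 0.096, -0.0, 0.0]
ft_force: [1.0, -0.6, -0.5]
width: 0.0002
```

```bash
sed -i 's/^QT=.*/QT=R.from_matrix(np.array([RS.apply([1,0,0]),RS.apply([0,-1,0]),[0,0,-1]]).T)/; s/yaw=.185/yaw=.192/; s/\.4715,\.2095/.4700,.2100/' h.py
python3 look.py 5; python3 -c "
from h import *
units(S(0,-.040,.045))"
```

```text
5.1 stand [ 0.    -0.043  0.145] F [ 1.012 -0.574 -0.485] w 0.00024964785549444967
sh [-0.009 -0.139  4.011] turn [ 0.002  0.009 -0.005]
```

View pics/w5.png

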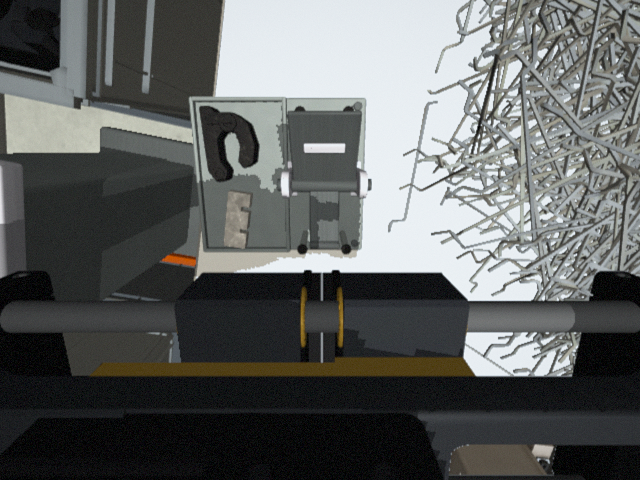

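View pics/s5.png

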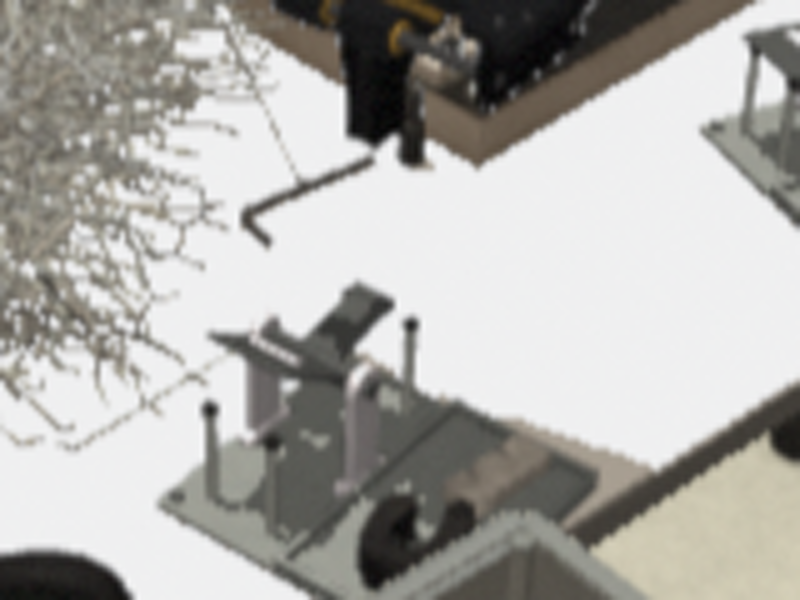

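Emit:
carry_out --commands '[[[255,0,-0.1,2,0,0,0],[255,0,-0.1,3.5,0,0,0],[255,0,-0.1,4,0,0,0],[255,0,-0.1,4.3,0,0,0],[255,0,-0.1,4.5,0,0,0],[255,0,-0.1,4.5,0,0,0]]]'

```text
time: 5.95
ee_pos: [0.4786, 0.1701, 0.0334]
eef_rot: [0.995, 0.096, 0.0, -0.0]
ft_force: [-0.6, -0.0, 0.2]
width: 0.0005
```

```bash
python3 look.py 6
```

```text
5.95 stand [ 0.001 -0.041  0.033] F [-0.567 -0.015  0.166] w 0.0005445450637218407
```

View pics/w6.png

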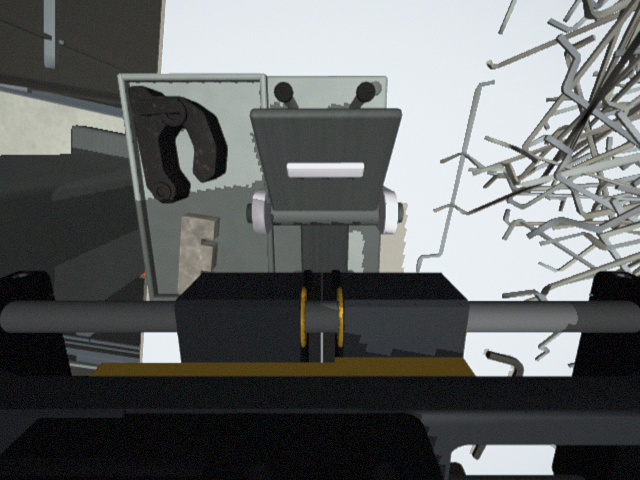

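View pics/s6.png

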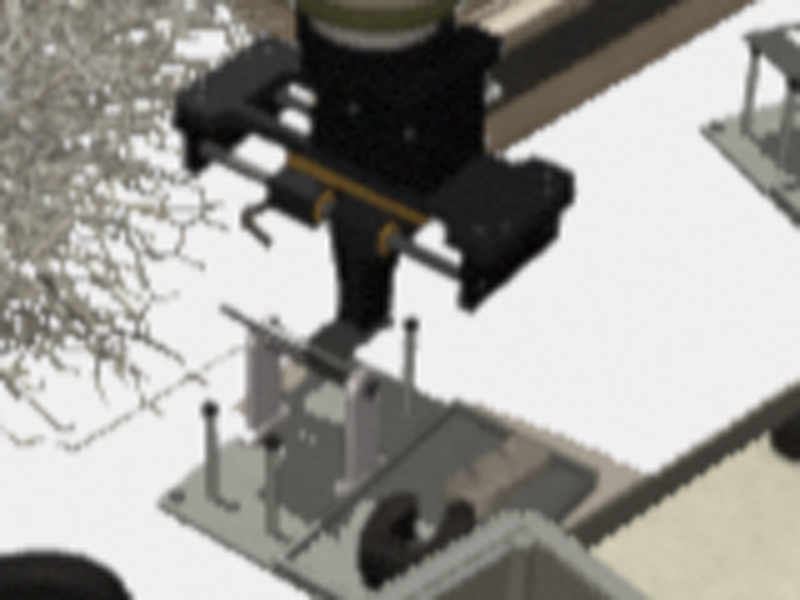

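Emit:
carry_out --commands '[[[255,0,0,0.25,0,0,0],[255,0,0,0.5,0,0,0],[255,0,0,0.7,0,0,0],[255,0,0,0.7,0,0,0]]]'

```text
time: 6.55
ee_pos: [0.4782, 0.1698, 0.0154]
eef_rot: [0.995, 0.096, -0.0, 0.0]
ft_force: [-0.7, 0.5, 0.4]
width: 0.0005
```

```bash
python3 look.py 7
```

```text
6.55 stand [ 0.    -0.041  0.015] F [-0.687  0.519  0.385] w 0.00047308970586001475
```

View pics/w7.png

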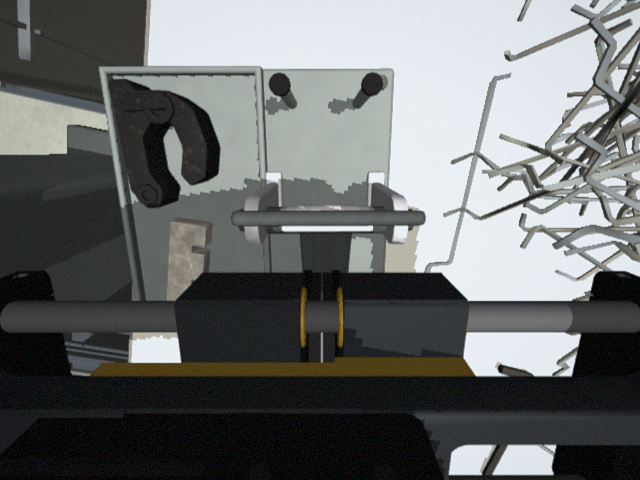

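View pics/s7.png

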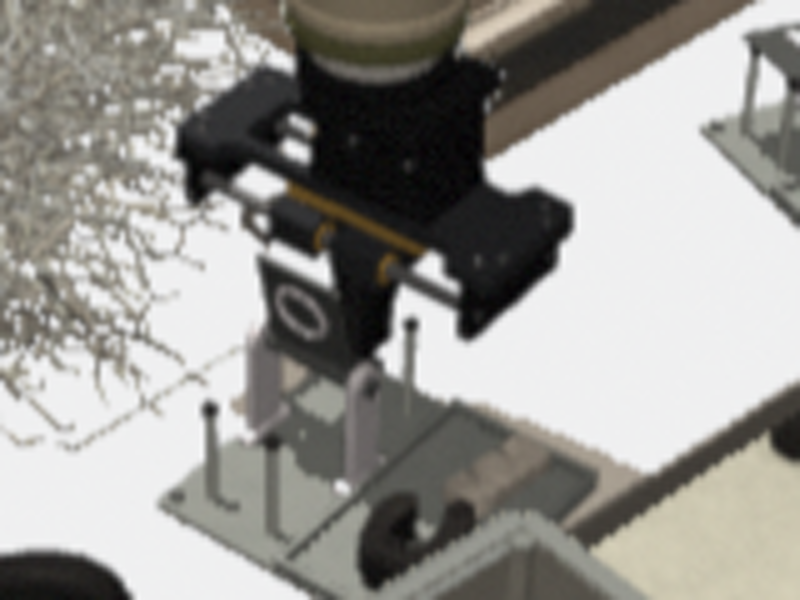

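Emit:
carry_out --commands '[[[255,0,0,-2,0,0,0],[255,0,0,-4,0,0,0],[255,0,0,-5.6,0,0,0],[255,0,0,-5.8,0,0,0],[255,0,-2,-5.8,0,0,0],[255,0,-4,-5.8,0,0,0],[255,0,-4.4,-5.8,0,0,0],[255,0,-4.4,-5,0,0,0],[255,0,-4.4,-3.5,0,0,0],[255,0,-4.4,-2.6,0,0,0],[255,0,-4.4,-2.6,0,0,0]]]'

```text
time: 8.02
ee_pos: [0.4562, 0.2761, 0.0786]
eef_rot: [0.995, 0.095, -0.002, 0.001]
ft_force: [0.9, 0.3, 0.6]
width: 0.0005
```

```bash
python3 look.py 8
```

```text
8.025 stand [-0.001  0.068  0.079] F [0.893 0.309 0.569] w 0.00046949963769386333
```

View pics/s8.png

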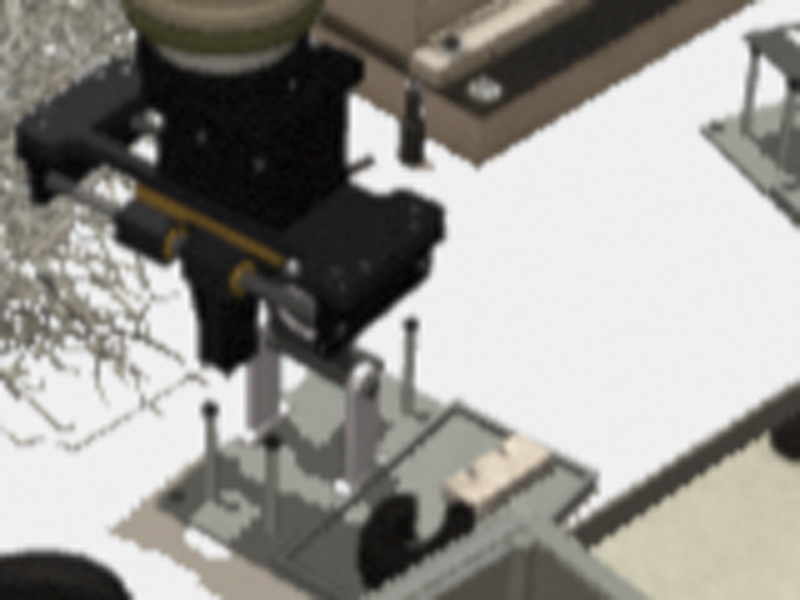

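Emit:
carry_out --commands '[[[255,0,1,0,0,0,0],[255,0,1.7,0,0,0,0],[255,0,2.2,0,0,0,0],[255,0,2.7,0,0,0,0],[255,0,3.1,0,0,0,0],[255,0,3.5,0,0,0,0],[255,0,3.5,0,0,0,0]]]'

```text
time: 9.0
ee_pos: [0.4745, 0.1907, 0.0811]
eef_rot: [0.996, 0.095, -0.0, 0.0]
ft_force: [0.6, 0.1, -0.1]
width: 0.0005
```

```bash
python3 look.py 9; python3 -c "
from h import *
p=r.read_state()['ee_pos'];print((np.array(proj('scene',p))-[250,190])*5,(np.array(proj('scene',p+[0,0,.03]))-[250,190])*5)"
```

```text
9.0 stand [ 0.001 -0.02   0.081] F [ 0.622  0.09  -0.079] w 0.00046746047082665484
[336.855 321.594] [338.076 274.423]
```

View pics/s9.png

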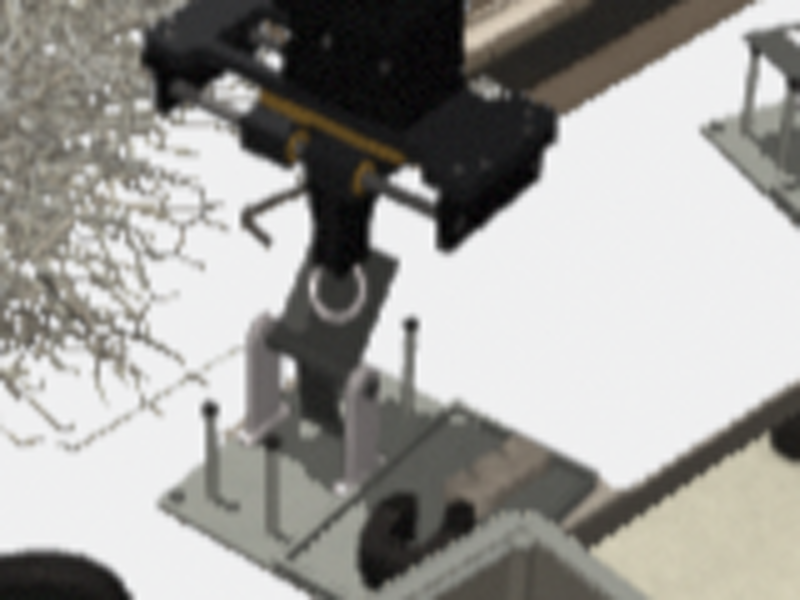

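View pics/w9.png

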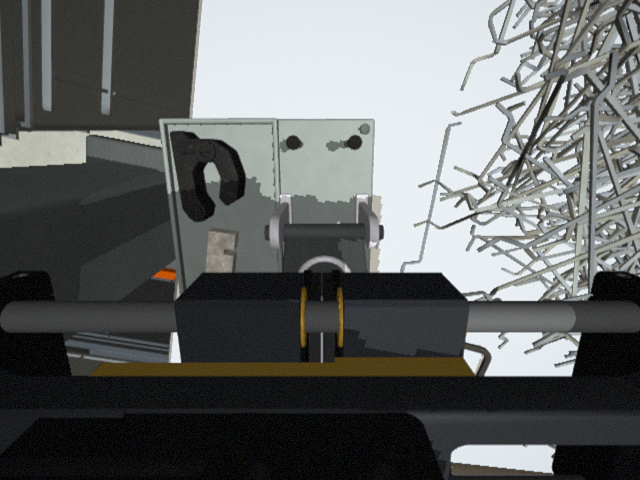

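Emit:
carry_out --commands '[[[255,0,0.6,0.2,0,0,0],[255,0,0.9,0.5,0,0,0],[255,0,1.1,0.8,0,0,0],[255,0,1.1,1.1,0,0,0],[255,0,1.1,1.4,0,0,0],[255,0,1.1,1.4,0,0,0]]]'

```text
time: 9.85
ee_pos: [0.4789, 0.1647, 0.0453]
eef_rot: [0.995, 0.096, -0.001, 0.0]
ft_force: [-0.8, 0.1, -0.9]
width: 0.0005
```

```bash
python3 look.py 10
```

```text
9.85 stand [ 0.    -0.046  0.045] F [-0.801  0.098 -0.886] w 0.0005398833027032612
```

View pics/s10.png

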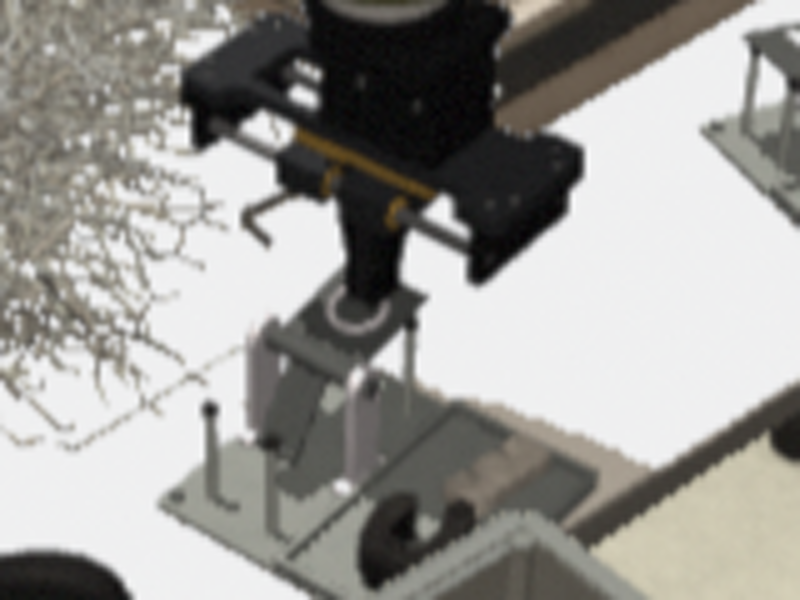

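Emit:
carry_out --commands '[[[255,0,0.1,0.12,0,0,0],[255,0,0.1,0.24,0,0,0],[255,0,0.1,0.24,0,0,0]]]'

```text
time: 10.32
ee_pos: [0.4797, 0.1622, 0.0398]
eef_rot: [0.995, 0.095, -0.0, 0.0]
ft_force: [-0.4, 0.4, -0.0]
width: 0.0005
```

```bash
python3 look.py 11
```

```text
10.325 stand [ 0.    -0.049  0.04 ] F [-0.402  0.443 -0.014] w 0.0005363384132625125
```

View pics/s11.png

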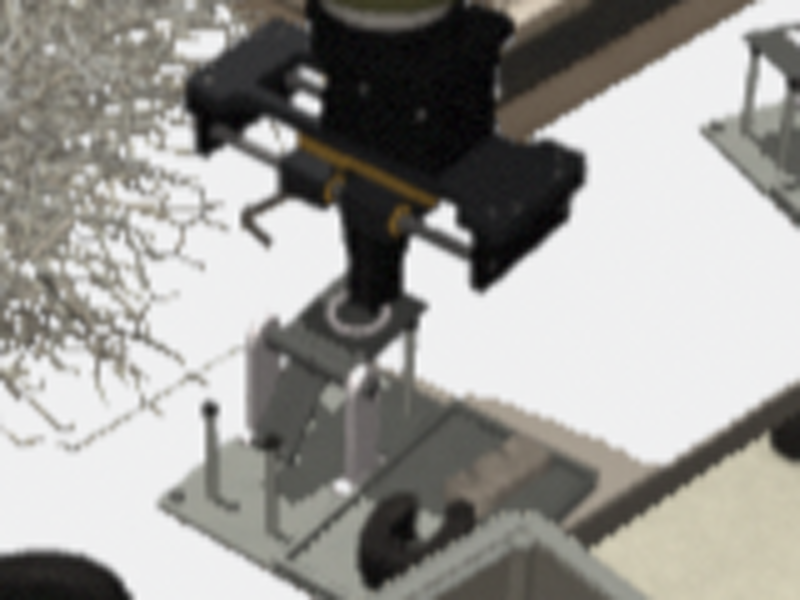

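Emit:
carry_out --commands '[[[255,0,0,0.1,0,0,0],[255,0,0,0.15,0,0,0],[255,0,0,0.15,0,0,0]]]'

```text
time: 10.8
ee_pos: [0.4796, 0.1623, 0.0361]
eef_rot: [0.995, 0.095, -0.001, 0.0]
ft_force: [-0.9, 0.8, -0.1]
width: 0.0004
```

Emit:
carry_out --commands '[[[255,0,0,0.08,0,0,0],[255,0,0,0.12,0,0,0],[255,0,0,0.12,0,0,0]]]'

```text
time: 11.18
ee_pos: [0.4798, 0.1623, 0.0338]
eef_rot: [0.995, 0.095, -0.0, 0.0]
ft_force: [-3.3, -1.6, 11.1]
width: 0.0006
```

```bash
python3 look.py 12
```

```text
11.175 stand [ 0.    -0.049  0.034] F [-3.322 -1.603 11.082] w 0.0005603698898973672
```

View pics/s12.png

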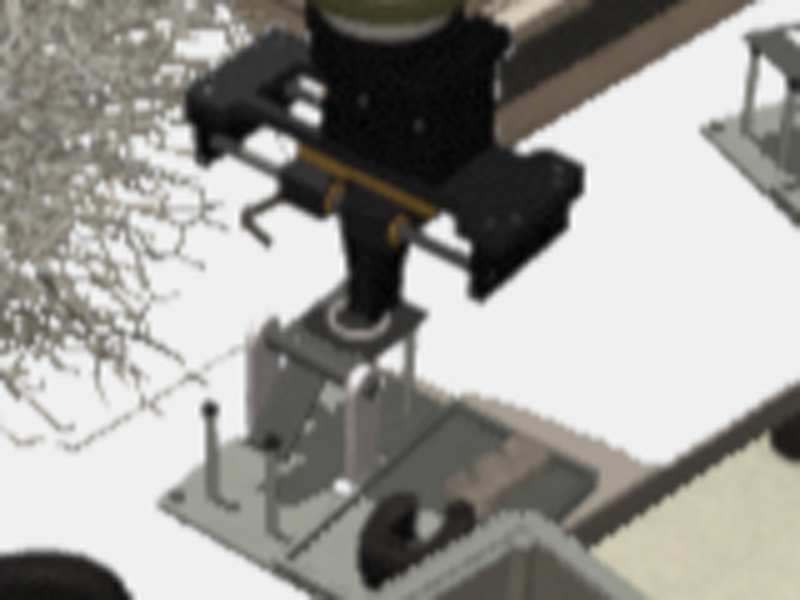

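Emit:
carry_out --commands '[[[255,0,0,-1.5,0,0,0],[255,0,0,-3.5,0,0,0],[255,0,0,-5.5,0,0,0],[255,0,0,-6.5,0,0,0],[255,0,1,-6.5,0,0,0],[255,0,2.5,-6.5,0,0,0],[255,0,2.5,-6.5,0,0,0],[255,0,2.5,-6.5,0,0,0]]]'

```text
time: 12.28
ee_pos: [0.4916, 0.1016, 0.1962]
eef_rot: [0.995, 0.096, -0.001, -0.0]
ft_force: [-0.1, 0.1, -0.9]
width: 0.0002
```

```bash
python3 look.py 13
python3 - <<'E'
from h import *
for th in (2.9,3.0,3.14):
    f=lambda rr,x,a: S(x,rr*np.cos(a),.07+rr*np.sin(a))
    print(th,[np.round((np.array(proj('scene',f(.064,x,th)))-[250,190])*5) for x in(-.025,.025)])
E
```

```text
12.275 stand [ 0.    -0.111  0.196] F [-0.06   0.129 -0.91 ] w 0.0001667662221507893
2.9 [array([431., 292.]), array([351., 253.])]
3.0 [array([432., 301.]), array([352., 261.])]
3.14 [array([432., 314.]), array([353., 274.])]
```

View pics/s13.png

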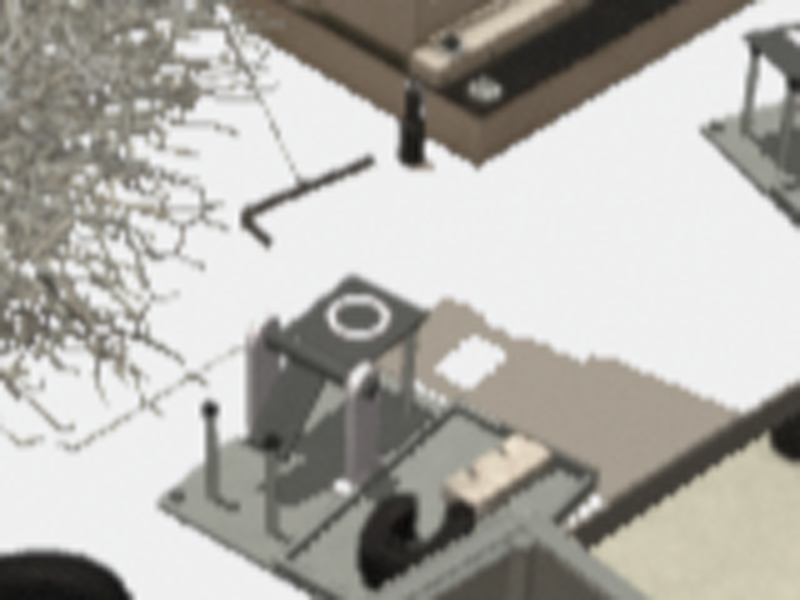

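View pics/w13.png

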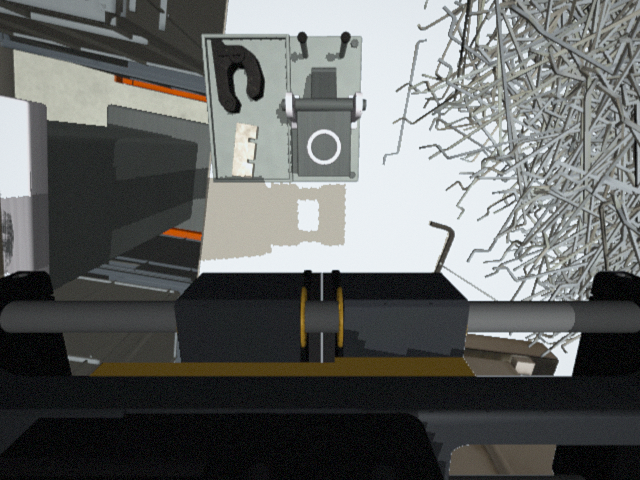

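```bash
python3 -c "
from bench import r
print(r.close_job())"
```

```text
the job is handed in; nothing more can be done
None
```

I turned over the flag on the left stand, whose tray holds the gauge block, and handed the job in at about 12.3 s of the 48 s allowed. I pressed the thumb tab down, pushed the raised plate over its pivot, and pressed it flat until it met its stop at about 11 N. Then I lifted clear.

**Last checks:**
- **Turned flag:** the final pictures show the ring face up. The free-edge corners, at about (430, 314) and (352, 273) in the zoomed scene view, match what I computed for 3.14 rad (432, 314 and 353, 274).
- **Loose things:** the clip, gauge block, hex key and punch looked unmoved. I compared them by eye in the last views and did not measure them. I did not check the bolt, the second clip, the bottle, the ear defenders and the clip at the far left at the end, though the arm went nowhere near them after the first approach.
- **Other flag:** the arm did not go near the right stand. Its flag was only partly in the last view, where it looked unchanged.
- **Robot:** the last force reading was within noise, so it was touching nothing.

**Disagreements:**
- **Fingertip height:** with the gripper shut, the fingertips sit about 30 mm short of the reported TCP. The first press therefore raised the flag only slightly, and I corrected for this from the pictures.
- **Gripper turn:** partway through I also turned the gripper 90 degrees, so its body would not catch the rising plate.

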